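# Weigh out hex nuts on a spring scale until the needle reaches green

## Robot

A 7-joint arm with a two-finger parallel gripper is mounted at the origin on a cart in front of the work surface, level with it; the furniture and walls round the work are solid. World frame = base frame: x ahead of the robot, y to its left, z up, the work surface at z = 0. Lengths are in m, angles in rad, forces in N, time in s.
With the tool pointing down it reaches from about 0.4 to 0.85 m from the base axis. Payload 10.4 kg.
Tool frame: the origin (TCP) lies between the finger pads; the fingertips stand 19 mm ahead of it and the grasp point (between the pads) is the TCP; x points along the fingers, y is the direction in which the jaws open and shut, and the axes are right-handed (so a half turn about x gives the same grasp; the last joint's range is limited). The gripper opens to 87 mm and grips with 3 to 60 N. Pads are 19 mm wide; open, the fingers measure 117 mm over their backs; the gripper's body (75 mm by 190 mm) begins 51 mm behind the grasp point.
Start: joints at [1.323, 0.332, -0.065, 1.46, 0.022, 1.35, -0.088], TCP at [0.139, -0.609, 0.242] pointing down, gripper open.
Joint ranges: [-2.6, 2.6], [-0.5, 2.12], [-1.47, 1.34], [0.16, 2.42], [-1.27, 4.41], [0.06, 2.06], [-2.6, 2.6]. Speed limits (rad/s): [2.22, 2.22, 2.79, 2.79, 3.14, 3.14, 3.14].

## Interface

Orientations are given as a unit quaternion [x, y, z, w].
In Python, from bench import r gives the robot as it stands.
- The arm moves only by the tool drive_tool, never from a script. Its argument "motion" is a list of rows, each a list of 4 numbers: the shift along the tool's x, y, z in cm, then the turn about the tool's x in units of 5 degrees (1.0 is 5 degrees). In form: [[tx, ty, tz, twist], ...]. A call has 1 to 20 rows; each row is the pose to reach, as a shift and turn from the pose commanded when the call began, along the tool's axes at that moment; what a row does not reach only later rows make up. A row lasts 1/12 s, in which the tool goes at most 41.7 mm and 7.16 degrees, less where a joint would pass 70% of its speed; a pose out of reach is approached as far as the arm can. A call with a gripper value outside its range is refused whole. "grip" is the closure in counts, from 0 (fully open) to 255 (shut), set as the call begins (left out, the last holds). The fingers move at their own pace and stop on an object; "force" is the grip in N (left out, the last holds). Time passes only in rows, so rows that repeat a pose let the fingers close. It gives the time, the measured TCP pose, the force and the opening at its end, in the units of the state.
- r.read_state(): the state, without advancing time (a new reading comes with each control period).
- r.camera(name): name is "scene" or "top" or "wrist"; returns the picture (480x640x3 uint8, red, green, blue); there is no depth.
- r.calibration(name): a dict with "fx", "fy", "cx", "cy" (pixels), "dist" ([k1, k2, p1, p2, k3] as OpenCV has them; the pictures are not rectified), "xyz" and "orientation" of the camera in the world. Camera axes: x right, y up, looking along -z (the intrinsics and any distortion apply to the point x, -y, -z); pixel columns grow to the right and rows downward; lengths in m; the calibration is good to about 2 mm. A picture is of the moment at which its call begins: read the wrist's pose just before it. calibration takes no time and is no camera call; for the wrist camera it gives the pose at the moment of the call.
- r.close_job(): hands the job in, once; it reports no verdict.
The state is a dict: "time": time; "joint_positions": joint angles; "joint_vel": joint speeds; "joint_torque": joint torques, N m; "ee_pos": TCP position; "eef_rot": TCP orientation; "ft_force": force on the tool from outside, world axes, zero at the start; "torque": the same for the moment, N m; "width": finger opening in m.
Only numpy, scipy, OpenCV 4.12 (cv2) and the standard library are available. Lean on these libraries where they do the work, as an engineer would, in place of code of your own. Each camera call takes 0.05 s, during which the arm holds its last target.

## Task

A tin of screws already stands on the pan of the spring scale. Make up the weight: slide hex nuts from the loading deck across onto the pan, one at a time and without lifting them, until the scale's needle rests within the green sector and not past it. Every nut must finish lying flat, either wholly on the pan or wholly on the deck; the tin stays where it stands and the other things on the bench are left alone.

Things in the scene. Friction and masses are not known exactly. Their poses are not given: they have to be found in the camera images.
- scale: Blue spring scale fixed to the bench. Origin at bench level (z = 0), under the 2 mm gap between loading deck and pan; x points from the deck over the pan to the dial, z up. Deck: level grey plate, top at z = 90 mm, x = -160 to -1 mm, y = -79 to 79 mm between side lips 7 mm high; both ends open. Only the lips stand higher than the deck before x = 180 mm, besides nuts and tin.
- pan_mid (a point): Centre of the top of the scale's steel pan, at x = 95 mm in the scale's frame. The pan spans x = 2 to 188, y = -72 to 72 mm there, with 10 mm lips at its sides and far end, none towards the deck. Its top is 1 mm below the deck when empty and sinks 18.8 mm per kg, so about 11 mm in the green sector. A nut is wholly on the pan when its centre has x > 20 mm.
- needle (a joint): Red needle of the 156 mm white dial on a column at the far end of the pan, facing the deck, centre 255 mm up. Angle in rad: 0 = lower left (7 o'clock), pan empty; grows clockwise, 5.2 rad per kg (0.56 to 0.70 a nut); settles in a second; read it with the pan untouched. Green, from 2.65 to 3.50 rad (top to upper right), is wider than any one nut's step.
- tin: Open tin of screws, 79 x 74 x 56 mm tall, origin at the centre of its underside; stands at the far end of the pan, near x = 145 mm in the scale's frame. Its weight differs from run to run (0.12 to 0.40 kg), so one to four nuts are wanted.
- adapter: Black power-supply block, 50 x 99 x 37 mm, lying on the bench to the left of the scale; origin under its centre. Leave alone.
- pine_block: Pine block, 62 x 115 x 36 mm, on the bench to the left of the scale; origin under its centre. Leave alone.
- nut1_c (a point): Centre (half-way up) of a loose dark steel hex nut, 34 mm across flats, 39 mm across corners, 22 mm high, 0.11 to 0.135 kg; lies flat on the deck at the start, in the front row, nearer the pan, of two rows of two (rows about 75 mm apart, the nuts of a row about 72 mm apart). z axis up, along the bore.
- nut2_c (a point): Centre (half-way up) of a loose dark steel hex nut, 34 mm across flats, 39 mm across corners, 22 mm high, 0.11 to 0.135 kg; lies flat on the deck at the start, in the front row, nearer the pan, of two rows of two (rows about 75 mm apart, the nuts of a row about 72 mm apart). z axis up, along the bore.
- nut3_c (a point): Centre (half-way up) of a loose dark steel hex nut, 34 mm across flats, 39 mm across corners, 22 mm high, 0.11 to 0.135 kg; lies flat on the deck at the start, in the back row of two rows of two (rows about 75 mm apart, the nuts of a row about 72 mm apart). z axis up, along the bore.
- nut4_c (a point): Centre (half-way up) of a loose dark steel hex nut, 34 mm across flats, 39 mm across corners, 22 mm high, 0.11 to 0.135 kg; lies flat on the deck at the start, in the back row of two rows of two (rows about 75 mm apart, the nuts of a row about 72 mm apart). z axis up, along the bore.

How it is judged:
At the end, for the whole second after the job is handed in: Needle still, at 2.65 to 3.50 rad (green); every nut flat (tilt under 0.15 rad), its centre 18 mm or more past the gap on the pan or 12 mm or more short of it on the deck; tin upright, within 35 mm of its start (value of joint needle between 2.65 and 3.5 rad and velocity of joint needle between -0.1 and 0.1 rad/s and ((x of nut1_c in the frame of scale between 0.018 and 0.175 m and y of nut1_c in the frame of scale between -0.07 and 0.07 m and z of nut1_c in the frame of scale between 0.075 and 0.108 m) or (x of nut1_c in the frame of scale between -0.165 and -0.012 m and y of nut1_c in the frame of scale between -0.082 and 0.082 m and z of nut1_c in the frame of scale above 0.096 m)) and angle between each of nut1_c, nut2_c, nut3_c, nut4_c, tin's own z axis and vertical below 0.15 rad and ((x of nut2_c in the frame of scale between 0.018 and 0.175 m and y of nut2_c in the frame of scale between -0.07 and 0.07 m and z of nut2_c in the frame of scale between 0.075 and 0.108 m) or (x of nut2_c in the frame of scale between -0.165 and -0.012 m and y of nut2_c in the frame of scale between -0.082 and 0.082 m and z of nut2_c in the frame of scale above 0.096 m)) and ((x of nut3_c in the frame of scale between 0.018 and 0.175 m and y of nut3_c in the frame of scale between -0.07 and 0.07 m and z of nut3_c in the frame of scale between 0.075 and 0.108 m) or (x of nut3_c in the frame of scale between -0.165 and -0.012 m and y of nut3_c in the frame of scale between -0.082 and 0.082 m and z of nut3_c in the frame of scale above 0.096 m)) and ((x of nut4_c in the frame of scale between 0.018 and 0.175 m and y of nut4_c in the frame of scale between -0.07 and 0.07 m and z of nut4_c in the frame of scale between 0.075 and 0.108 m) or (x of nut4_c in the frame of scale between -0.165 and -0.012 m and y of nut4_c in the frame of scale between -0.082 and 0.082 m and z of nut4_c in the frame of scale above 0.096 m)) and distance of tin from where it was at the start of the episode below 0.035 m); the robot touches nothing.
It fails at once if two nuts cross the gap from deck to pan at the same time ((x of nut2_c in the frame of scale between -0.012 and 0.012 m and x of nut1_c in the frame of scale between -0.012 and 0.012 m) or (x of nut3_c in the frame of scale between -0.012 and 0.012 m and x of nut1_c in the frame of scale between -0.012 and 0.012 m) or (x of nut3_c in the frame of scale between -0.012 and 0.012 m and x of nut2_c in the frame of scale between -0.012 and 0.012 m) or (x of nut4_c in the frame of scale between -0.012 and 0.012 m and x of nut1_c in the frame of scale between -0.012 and 0.012 m) or (x of nut4_c in the frame of scale between -0.012 and 0.012 m and x of nut2_c in the frame of scale between -0.012 and 0.012 m) or (x of nut4_c in the frame of scale between -0.012 and 0.012 m and x of nut3_c in the frame of scale between -0.012 and 0.012 m)).
It fails at once if a nut is lifted more than 15 mm off the deck (z of any of nut1_c, nut2_c, nut3_c, nut4_c in the frame of scale above 0.116 m).
It fails at once if a nut falls off the scale (z of any of nut1_c, nut2_c, nut3_c, nut4_c in the frame of scale below 0.065 m).
It fails at once if the tin is pushed away or tipped over (distance of tin from where it was at the start of the episode above 0.045 m or angle between tin's own z axis and vertical above 0.5 rad).
It fails at once if the power block or the pine block is moved more than 30 mm (distance of any of adapter, pine_block from where it was at the start of the episode above 0.03 m).
It also fails if it takes over 70 s, if anything falls off the work surface, if the arm or the gripper's body presses on something with over 40 N, if the wrist force passes 120 N, or if a joint passes its speed limit or range.

## Working session

There is one attempt and no reset: what is moved stays moved. The work goes in short steps, Python scripts to look and compute and a tool call to move; the robot and the scene stay as the last step left them, time stands still between calls to the robot, and variables do not carry over. Pictures are saved under pics/ and viewed, and the job is handed in when it is done.

Besides the shell and the picture viewer there is one more tool, called after "Emit:" by a JSON object that holds its "api" and its "payload". drive_tool: Moves the arm, as the interface text tells. Its arguments: {"type":"object","properties":{"motion":{"type":"array","items":{"type":"array","items":{"type":"number"}}},"grip":{"type":"number"},"force":{"type":"number"}},"required":["motion"]}

```bash
mkdir -p pics; ls
cat > h.py <<'E'
import numpy as np, cv2
from scipy.spatial.transform import Rotation as R
from bench import r
def snap(n,f):
    c=r.calibration(n); im=r.camera(n); cv2.imwrite('pics/'+f+'.png',im[:,:,::-1]); return im,c
def ray(c,uv):
    K=np.array([[c['fx'],0,c['cx']],[0,c['fy'],c['cy']],[0,0,1]])
    p=cv2.undistortPoints(np.array(uv,float).reshape(-1,1,2),K,np.array(c['dist'],float)).reshape(-1,2)
    d=np.c_[p[:,0],-p[:,1],-np.ones(len(p))]
    return np.array(c['xyz']),R.from_quat(c['orientation']).apply(d)
def onz(c,uv,z):
    o,d=ray(c,uv); t=(z-o[2])/d[:,2]; return o+t[:,None]*d
def proj(c,P):
    K=np.array([[c['fx'],0,c['cx']],[0,c['fy'],c['cy']],[0,0,1]])
    q=R.from_quat(c['orientation']).inv().apply(np.atleast_2d(P)-np.array(c['xyz']))
    q=q*[1,-1,-1]
    return cv2.projectPoints(q,np.zeros(3),np.zeros(3),K,np.array(c['dist'],float))[0].reshape(-1,2)
E
python3 - <<'E'
from h import *
for n in ['scene','top','wrist']:
    im,c=snap(n,n+'0'); print(n,c)
print(r.read_state())
E
```

```text
pics
scene {'fx': 518.3345516323983, 'fy': 518.3345516323983, 'cx': 324.38642360524904, 'cy': 245.3552339482149, 'dist': array([-0.02662672,  0.        ,  0.        ,  0.        ,  0.        ]), 'xyz': array([ 0.08487673, -0.33258475,  0.65604415]), 'orientation': array([ 0.43387684, -0.19608705, -0.38311497,  0.79153248])}
top {'fx': 538.3428897434002, 'fy': 538.3428897434002, 'cx': 326.34079948855054, 'cy': 236.51339978146535, 'dist': array([0.02665439, 0.        , 0.        , 0.        , 0.        ]), 'xyz': array([0.53427211, 0.18408596, 1.12651502]), 'orientation': array([ 0.03513243, -0.04995872, -0.69743785,  0.71403801])}
wrist {'fx': 415.7905370468301, 'fy': 415.7905370468301, 'cx': 315.6989260572592, 'cy': 243.28856527971914, 'dist': array([-0.08076577,  0.        ,  0.        ,  0.        ,  0.        ]), 'xyz': array([ 0.21510375, -0.59201072,  0.3836715 ]), 'orientation': array([-0.11213628,  0.09019742, -0.61684826,  0.773814  ])}
{'time': 0.15, 'joint_positions': array([ 1.32339674,  0.33273828, -0.06471526,  1.46069345,  0.02158102,
        1.34990461, -0.08850828]), 'joint_vel': array([-0.00045877, -0.002885  ,  0.00061395, -0.00161378, -0.00258527,
        0.0004404 ,  0.00095316]), 'joint_torque': array([ 1.35510512e-03, -6.23629975e+01,  2.50402599e-02, -3.90142071e+01,
       -6.12730812e-02,  3.72626237e-02,  1.48712438e-04]), 'ee_pos': array([ 0.13927966, -0.6090244 ,  0.24095574]), 'eef_rot': array([-0.70259552, -0.07968551,  0.70269246, -0.07894975]), 'ft_force': array([ 1.16554466,  0.55335222, -0.77674117]), 'torque': array([ 0.03480096,  0.02380454, -0.04050168]), 'width': 0.08702157307148845}
```

View pics/scene0.png

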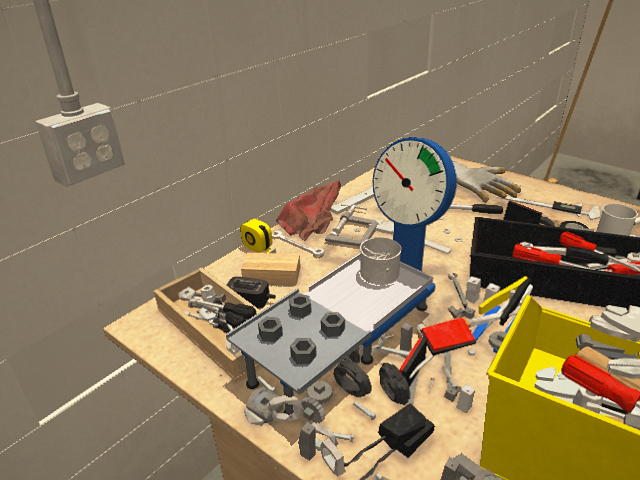

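View pics/top0.png

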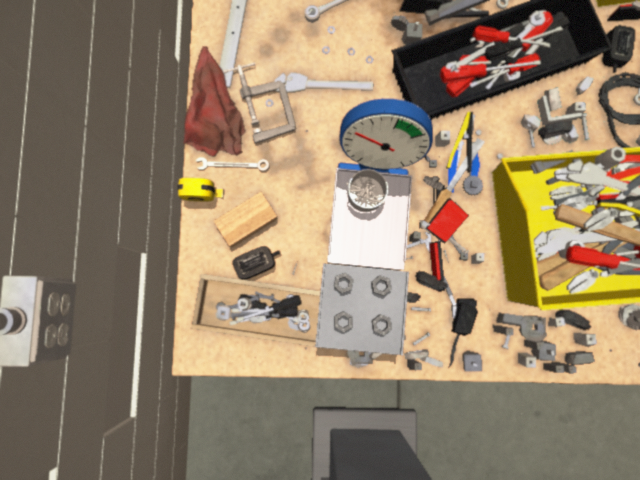

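View pics/wrist0.png

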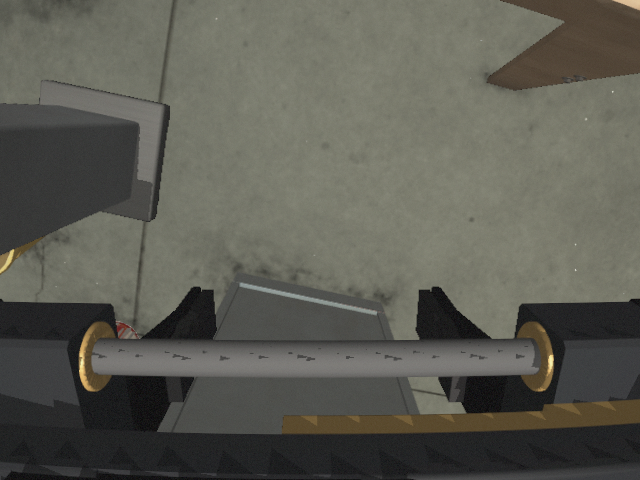

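Run:
```python
from h import *
a=cv2.imread('pics/top0.png')[155:365,300:440]; cv2.imwrite('pics/z1.png',cv2.resize(a,None,fx=4,fy=2.85*1.0,interpolation=cv2.INTER_CUBIC) if 0 else cv2.resize(a[90:],None,fx=5,fy=5,interpolation=cv2.INTER_CUBIC)[:600])
b=cv2.imread('pics/scene0.png')[120:260,340:480]; cv2.imwrite('pics/z2.png',cv2.resize(b,None,fx=4,fy=4,interpolation=cv2.INTER_CUBIC))
```

```text
(no output)
```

View pics/z1.png

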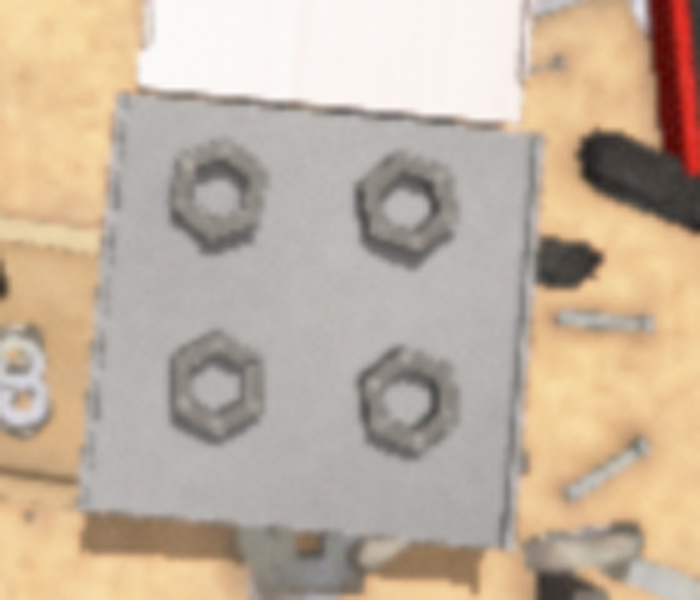

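View pics/z2.png

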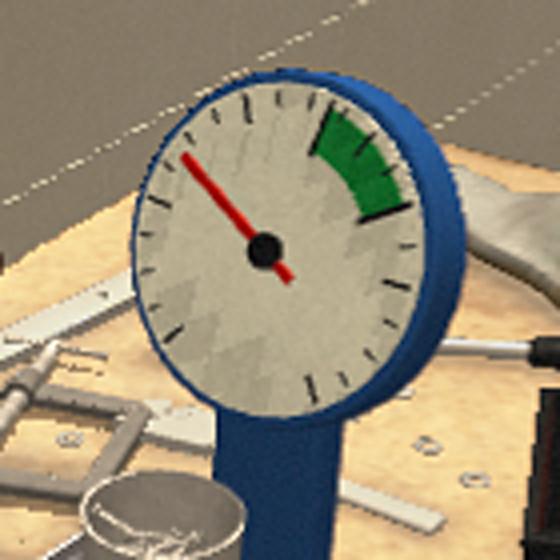

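```bash
cat > geo.py <<'E'
from h import *
def dark(im):
    pass
c=r.calibration('top')
def z(p): p=np.array(p,float); return np.c_[300+p[:,0]/5-.4,245+p[:,1]/5-.4]
g=onz(c,z([(145,93),(505,125)]),.09)
b=onz(c,z([(90,511),(500,547)]),.09)
l=onz(c,z([(118,93),(80,508)]),.097); rr=onz(c,z([(541,135),(514,548)]),.097)
n=onz(c,z([(216,190),(407,205),(216,385),(407,400)]),.112)
if __name__=='__main__':
    for nm,v in zip('g b l r n'.split(),[g,b,l,rr,n]): print(nm,v.round(4).tolist())
    d=[np.degrees(np.arctan2(*(q[0]-q[1])[:2][::-1])) for q in (l,rr)]
    d+= [np.degrees(np.arctan2(*(q[0]-q[1])[:2][::-1]))-90 for q in (g,b)]
    print(d, np.linalg.norm((l-rr),axis=1))
E
python3 geo.py
```

```text
g [[0.6082, 0.1582, 0.09], [0.5992, 0.0189, 0.09]]
b [[0.4496, 0.1756, 0.09], [0.4395, 0.0201, 0.09]]
l [[0.6075, 0.1687, 0.097], [0.4512, 0.1794, 0.097]]
r [[0.5953, 0.0062, 0.097], [0.4399, 0.0159, 0.097]]
n [[0.5708, 0.1313, 0.112], [0.5668, 0.0593, 0.112], [0.4984, 0.1299, 0.112], [0.4945, 0.0586, 0.112]]
[np.float64(-3.9141765512075044), np.float64(-3.5840501898240897), np.float64(-3.712692751868431), np.float64(-3.7181243432218025)] [0.16296738 0.16386063]
```

```bash
cat >> h.py <<'E'
O=np.array([.604,.0875,0]); S=R.from_euler('z',-3.73,degrees=True)
def w(p): return O+S.apply(p)
def sc(p): return S.inv().apply(np.asarray(p)-O)
def needle(tip,hub,c):
    # plane x_s=X with hub z=.255
    o,d=ray(c,[hub,tip]); os=sc(o); ds=S.inv().apply(d)
    t=(.255-os[2])/ds[0,2]; H=os+t*ds[0]; t2=(H[0]-os[0])/ds[1,0]; T=os+t2*ds[1]
    v=T-H   # facing the deck: viewer looks +x, right = -y
    clock=np.degrees(np.arctan2(-v[1],v[2]))  # 0 at 12, cw
    return H,np.linalg.norm(v),np.radians((clock-210)%360),clock
def togo(target_s,yawdeg=0):
    """shift in tool cm from current measured pose to scale-frame TCP target, twist units"""
    s=r.read_state(); q=R.from_quat(s['eef_rot']); 
    ax=q.as_matrix(); sh=q.inv().apply(w(target_s)-s['ee_pos'])*100
    jy=S.inv().apply(ax[:,1]); a=np.degrees(np.arctan2(jy[1],jy[0]))
    print('t',s['time'],'tcp_s',sc(s['ee_pos']).round(4),'xaxis',ax[:,0].round(3),'jaw yaw in scale',a.round(2),'w',s['width'],'F',s['ft_force'].round(1))
    print('shift cm',sh.round(2))
E
python3 - <<'E'
from h import *
import geo
print('nuts',sc(geo.n).round(4).tolist())
c=r.calibration('scene')
z=lambda u,v:(340+u/4-.4,120+v/4-.4)
for nm,p in dict(needle=(185,155),zero=(170,337),g0=(325,125),g1=(405,208),end=(312,392)).items(): print(nm,needle(z(*p),z(264,250),c))
ct=r.calibration('top'); print('tin rim',sc(onz(ct,[(367,190)],.14)))
togo([-.037,.042,.25]); togo([-.037,.042,.118])
print('jaw y world',R.from_quat(r.read_state()['eef_rot']).as_matrix().round(3))
E
```

```text
nuts [[-0.036, 0.0415, 0.112], [-0.0352, -0.0306, 0.112], [-0.1081, 0.0355, 0.112], [-0.1074, -0.036, 0.112]]
needle (array([1.93208721e-01, 7.27763121e-05, 2.55000000e-01]), np.float64(0.0545040659065882), np.float64(1.6705636361515914), np.float64(-54.28375424048536))
zero (array([1.93208721e-01, 7.27763121e-05, 2.55000000e-01]), np.float64(0.07668520396560441), np.float64(0.153969800928723), np.float64(-141.17818023431468))
g0 (array([1.93208721e-01, 7.27763121e-05, 2.55000000e-01]), np.float64(0.06944176827632662), np.float64(2.9917605057127292), np.float64(21.41525029126418))
g1 (array([1.93208721e-01, 7.27763121e-05, 2.55000000e-01]), np.float64(0.07718891543458715), np.float64(3.6462179784800957), np.float64(58.912901351632314))
end (array([1.93208721e-01, 7.27763121e-05, 2.55000000e-01]), np.float64(0.06671336446224935), np.float64(5.290323375613549), np.float64(153.11320168205927))
tin rim [[0.13879057 0.01222693 0.14      ]]
t 0.15 tcp_s [-0.4184 -0.7253  0.241 ] xaxis [-0.     0.001 -1.   ] jaw yaw in scale -73.39 w 0.08702157307148845 F [ 1.2  0.6 -0.8]
shift cm [ -0.84 -62.62 -58.49]
t 0.15 tcp_s [-0.4184 -0.7253  0.241 ] xaxis [-0.     0.001 -1.   ] jaw yaw in scale -73.39 w 0.08702157307148845 F [ 1.2  0.6 -0.8]
shift cm [ 12.36 -62.61 -58.49]
jaw y world [[-0.     0.223 -0.975]
 [ 0.001 -0.975 -0.223]
 [-1.    -0.001  0.   ]]
```

```bash
cat >> h.py <<'E'
def face(px,c,X,H=(0,.255)):
    o,d=ray(c,px); os=sc(o); ds=S.inv().apply(d); t=(X-os[0])/ds[:,0]; P=os+t[:,None]*ds
    v=P-np.array([X,H[0],H[1]])
    return np.radians((np.degrees(np.arctan2(-v[:,1],v[:,2]))-210)%360), np.hypot(v[:,1],v[:,2])
E
python3 - <<'E'
from h import *
c=r.calibration('scene')
z=lambda u,v:(340+u/4-.4,120+v/4-.4)
P=[z(*p) for p in [(168,340),(331,107),(410,206),(314,402),(185,155),(282,75),(135,243),(423,275)]]
for X in (.19,.2,.205,.21,.215,.22):
    a,q=face(P,c,X); print(X,a.round(3),q.round(4))
E
```

```text
0.19 [0.143 2.994 3.637 5.263 1.721 2.678 0.804 3.998] [0.0758 0.0802 0.0822 0.0704 0.0537 0.0822 0.0697 0.0808]
0.2 [0.162 2.939 3.658 5.38  1.566 2.596 0.752 4.059] [0.0856 0.0735 0.0747 0.0739 0.0567 0.0774 0.0788 0.0745]
0.205 [0.17  2.907 3.669 5.434 1.496 2.552 0.73  4.094] [0.0906 0.0703 0.0709 0.076  0.0587 0.0752 0.0833 0.0714]
0.21 [0.176 2.873 3.683 5.486 1.43  2.505 0.71  4.131] [0.0955 0.0672 0.0672 0.0784 0.0609 0.0731 0.0879 0.0685]
0.215 [0.183 2.836 3.697 5.534 1.369 2.455 0.693 4.172] [0.1005 0.0641 0.0634 0.0809 0.0634 0.0713 0.0926 0.0656]
0.22 [0.188 2.794 3.714 5.579 1.313 2.403 0.677 4.216] [0.1054 0.0611 0.0597 0.0836 0.0661 0.0696 0.0972 0.0629]
```

```bash
python3 - <<'E'
from h import *
from scipy.optimize import least_squares
cs=r.calibration('scene'); ct=r.calibration('top')
def rim(f,box,roi):
    im=cv2.imread(f); x0,y0,x1,y1=roi
    a=im[y0:y1,x0:x1]; hsv=cv2.cvtColor(a,cv2.COLOR_BGR2HSV)
    blue=((hsv[...,0]>95)&(hsv[...,0]<125)&(hsv[...,1]>120)).astype(np.uint8)
    # inside hole of blue region
    cn,h=cv2.findContours(blue,cv2.RETR_CCOMP,cv2.CHAIN_APPROX_NONE)
    best=max([k for k in range(len(cn)) if h[0][k][3]>=0],key=lambda k:cv2.contourArea(cn[k]),default=None)
    print(f, None if best is None else (len(cn[best]),cv2.boundingRect(cn[best])))
    return None if best is None else cn[best].reshape(-1,2)+[x0,y0]
ps=rim('pics/scene0.png',0,(360,125,470,290)); pt=rim('pics/top0.png',0,(330,90,445,175))
import pickle; pickle.dump((ps,pt),open('rim.pkl','wb'))
E
python3 - <<'E'
import cv2
b=cv2.imread('pics/top0.png')[90:180,330:445]; cv2.imwrite('pics/z3.png',cv2.resize(b,None,fx=6,fy=6,interpolation=cv2.INTER_CUBIC))
E
```

```text
pics/scene0.png None
pics/top0.png None
```

View pics/z3.png

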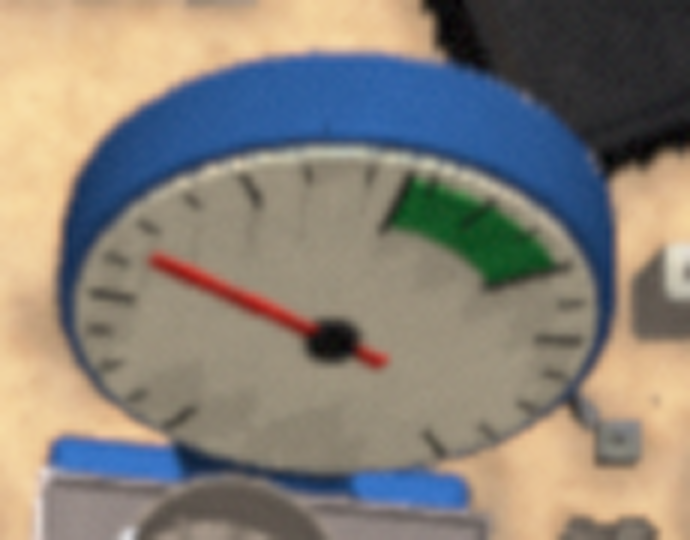

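```bash
cat >> h.py <<'E'
_t={0:(175,418),4:(100,294),5:(112,258),6:(143,225),7:(189,197),8:(246,180),9:(309,168),10:(374,170),11:(433,179),12:(492,203),15:(580,302),16:(575,341),17:(565,378),18:(535,412),19:(494,437),20:(440,455),1:(132,400),2:(102,367),3:(92,329)}
k=np.array(list(_t)); src=np.array([( 330+_t[i][0]/6-.4,90+_t[i][1]/6-.4) for i in _t],np.float64)
th=np.radians(210)+k*.26; dst=np.c_[np.sin(th),np.cos(th)]
HG,_=cv2.findHomography(src,dst)
def topneedle(im):
    """im RGB; needle from PCA line of red pixels"""
    a=im[90:180,330:445].astype(int); m=(a[...,0]>130)&(a[...,1]<80)&(a[...,2]<80)
    v,u=np.nonzero(m); P=np.c_[u+330,v+90].astype(float)
    Q=cv2.perspectiveTransform(P.reshape(-1,1,2),HG).reshape(-1,2)
    mu=Q.mean(0); d=np.linalg.svd(Q-mu)[2][0]
    if d@mu<0:d=-d   # long arm side
    return len(P),mu.round(3),((np.arctan2(d[0],d[1])-np.radians(210))%(2*np.pi)).round(3)
E
python3 - <<'E'
from h import *
q=cv2.perspectiveTransform(src.reshape(-1,1,2),HG).reshape(-1,2)
print((((np.degrees(np.arctan2(q[:,0],q[:,1]))-210+5)%360-5)*np.pi/180-k*.26).round(3), np.hypot(*q.T).round(2))
im=cv2.imread('pics/top0.png')[:,:,::-1]; print(topneedle(im))
gp=np.array([(407,178),(568,267)])/6+[330-.4,90-.4]
q=cv2.perspectiveTransform(gp.reshape(-1,1,2),HG).reshape(-1,2); print((np.arctan2(q[:,0],q[:,1])-np.radians(210))%(2*np.pi))
E
```

```text
[ 0.055 -0.015 -0.016 -0.011  0.001  0.002  0.01   0.009 -0.011  0.01
  0.001  0.011  0.007  0.006 -0.02  -0.033  0.004 -0.004 -0.002] [0.96 0.97 0.99 1.   1.   0.99 1.02 1.01 1.02 1.   0.98 0.96 0.99 1.01
 1.02 1.02 1.02 1.02 1.  ]
(62, array([-0.384,  0.045]), np.float64(1.519))
[2.74950418 3.65886538]
```

```bash
sed -i 's/k\*\.26/k*.25/' h.py
python3 - <<'E'
from h import *
q=cv2.perspectiveTransform(src.reshape(-1,1,2),HG).reshape(-1,2)
print((((np.degrees(np.arctan2(q[:,0],q[:,1]))-210+5)%360-5)*np.pi/180-k*.25).round(3), np.hypot(*q.T).round(2))
im=cv2.imread('pics/top0.png')[:,:,::-1]; print(topneedle(im))
gp=np.array([(407,178),(568,267)])/6+[330-.4,90-.4]
q=cv2.perspectiveTransform(gp.reshape(-1,1,2),HG).reshape(-1,2); print((np.arctan2(q[:,0],q[:,1])-np.radians(210))%(2*np.pi))
E
```

```text
[ 0.017 -0.003 -0.007 -0.005  0.003  0.003  0.009  0.008 -0.011  0.008
 -0.012 -0.005 -0.003  0.007 -0.001  0.011 -0.015 -0.007  0.005] [0.94 0.98 1.   1.   1.   0.99 1.   1.   1.01 1.   1.   0.98 1.01 1.01
 1.01 1.   1.01 1.03 1.01]
(62, array([-0.396,  0.075]), np.float64(1.406))
[2.64325365 3.50901707]
```

Emit:
{"api": "drive_tool", "payload": {"motion": [[-6, -4, 0, 0], [-6, -7, -4, 0], [-6, -9, -8, 0], [-6, -11, -12, 0], [-6, -13, -16, 0], [-6, -15, -20, 1], [-6, -17, -24, 1], [-6, -19, -28, 2], [-6, -21, -32, 2], [-6, -22, -36, 3], [-6, -23, -40, 3.3], [-6, -25.5, -42, 3.3], [-6, -28.5, -43.5, 3.3], [-6, -32, -45, 3.3], [-6, -35.5, -46.5, 3.3], [-6, -39, -48, 3.3], [-6, -42.5, -49.5, 3.3], [-6, -46, -51, 3.3], [-6, -46, -51, 3.3]], "grip": 85}}

```text
time: 1.73
ee_pos: [0.5345, -0.0374, 0.3019]
eef_rot: [0.707, -0.017, -0.707, -0.019]
ft_force: [0.3, 0.5, -0.6]
width: 0.0578
```

Run:
```python
from h import *
togo([-.036,.0415,.18]); togo([-.036,.0415,.118])
```

```text
t 1.7333 tcp_s [-0.0613 -0.1291  0.3019] xaxis [ 0.001  0.003 -1.   ] jaw yaw in scale -89.22 w 0.05776630827028471 F [ 0.3  0.5 -0.6]
shift cm [ 12.25 -16.99  -2.75]
t 1.7333 tcp_s [-0.0613 -0.1291  0.3019] xaxis [ 0.001  0.003 -1.   ] jaw yaw in scale -89.22 w 0.05776630827028471 F [ 0.3  0.5 -0.6]
shift cm [ 18.45 -16.97  -2.74]
```

Emit:
{"api": "drive_tool", "payload": {"motion": [[3, -4, -0.7, 0.1], [6, -8, -1.4, 0.2], [9, -12, -2.1, 0.2], [11, -15, -2.7, 0.2], [12, -17, -2.7, 0.2], [12, -17, -2.7, 0.2], [12, -17, -2.7, 0.2]]}}

```text
time: 2.32
ee_pos: [0.5704, 0.1233, 0.1797]
eef_rot: [-0.705, 0.027, 0.708, 0.027]
ft_force: [0.6, -0.6, 0.2]
width: 0.0584
```

Run:
```python
from h import *
togo([-.036,.0415,.118])
im,c=snap('wrist','w1'); snap('top','t1'); snap('scene','s1')
print(proj(c,[w([-.036,.0415,.112]),w([-.1081,.0355,.112]),w([-.0352,-.0306,.112]),w([-.1074,-.036,.112])]))
```

```text
t 2.3167 tcp_s [-0.0359  0.0335  0.1797] xaxis [-0.003  0.001 -1.   ] jaw yaw in scale -90.62 w 0.05841327220326917 F [ 0.6 -0.6  0.2]
shift cm [ 6.17 -0.79  0.  ]
[[300.33243396 270.4215983 ]
 [313.20274528 383.99062092]
 [433.60139516 267.49690057]
 [432.98854965 380.9757205 ]]
```

View pics/w1.png

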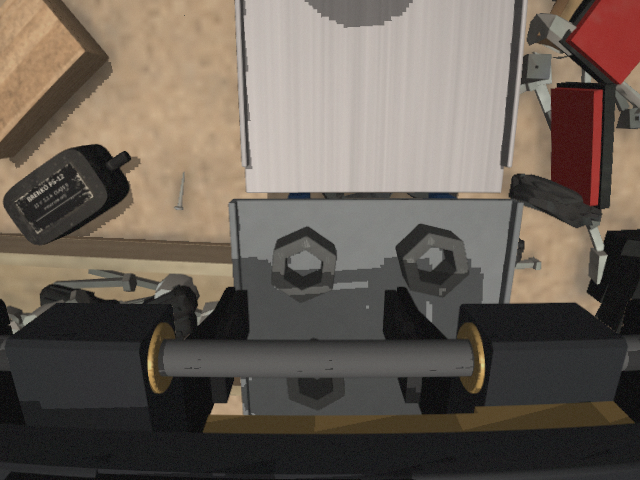

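View pics/s1.png

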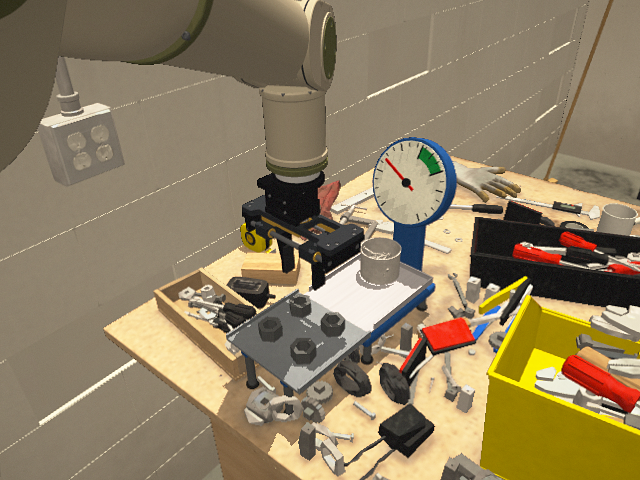

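Run:
```python
from h import *
c=r.calibration('wrist')
print(sc(onz(c,[(303,261),(430,256)],.112)).round(4).tolist())
print(sc(onz(c,[(245,200),(505,200)],.09)).round(4).tolist())
print(sc(onz(c,[(233,200),(520,202)],.097)).round(4).tolist())
print(sc(onz(c,[(247,192),(502,192)],.084)).round(4).tolist())
```

```text
[[-0.0291, 0.0361, 0.112], [-0.0275, -0.0328, 0.112]]
[[0.0008, 0.0692, 0.09], [-0.0014, -0.0815, 0.09]]
[[0.0023, 0.0747, 0.097], [-0.0013, -0.0872, 0.097]]
[[0.0044, 0.0688, 0.084], [0.0023, -0.0819, 0.084]]
```

Run:
```python
from h import *
c=r.calibration('wrist'); s=r.read_state()
print(s['time'],s['ee_pos'],'tcp in wrist',proj(c,s['ee_pos']), c['xyz'],R.from_quat(c['orientation']).as_matrix().round(3))
b=cv2.imread('pics/scene0.png')[260:400,220:380]; cv2.imwrite('pics/z4.png',cv2.resize(b,None,fx=5,fy=5,interpolation=cv2.INTER_CUBIC)[:600])
b=cv2.imread('pics/t1.png')[150:360,290:450]; cv2.imwrite('pics/z5.png',cv2.resize(b,None,fx=2.8,fy=2.8,interpolation=cv2.INTER_CUBIC))
```

```text
2.4667 [0.57212844 0.11933982 0.18199907] tcp in wrist [[314.79074564 331.61953084]] [0.64954469 0.1126912  0.32488884] [[-0.082  0.956  0.283]
 [-0.997 -0.079 -0.023]
 [ 0.001 -0.284  0.959]]
```

View pics/z4.png

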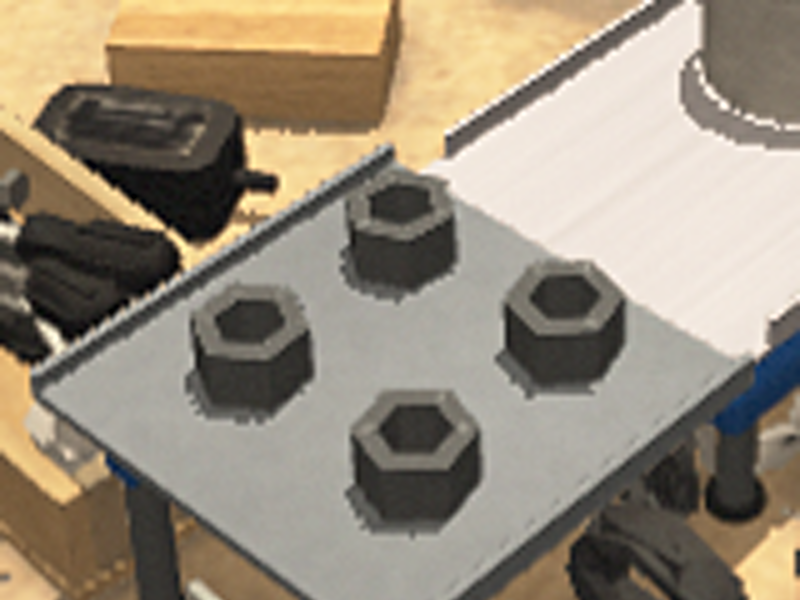

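View pics/z5.png

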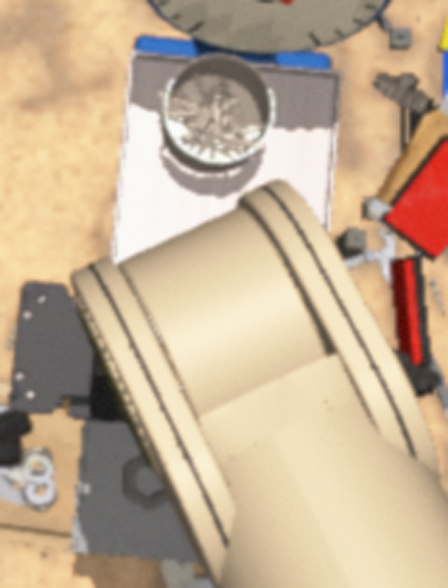

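Run:
```python
from h import *
for i in range(3):
  togo([-.036,.0415,.118]); im,c=snap('wrist','w2')
print(r.read_state()['joint_vel'].round(4))
import json; json.dump({k:np.array(v).tolist() for k,v in c.items()},open('w2.json','w'))
b=cv2.imread('pics/w2.png')[180:300,220:540]; cv2.imwrite('pics/z6.png',cv2.resize(b,None,fx=2.5,fy=2.5,interpolation=cv2.INTER_CUBIC))
```

```text
t 2.4667 tcp_s [-0.0339  0.0297  0.182 ] xaxis [ 0.001 -0.001 -1.   ] jaw yaw in scale -90.98 w 0.0576450721200802 F [-0.7 -0.6 -0.4]
shift cm [ 6.4  -1.18  0.24]
t 2.5167 tcp_s [-0.0337  0.0295  0.1822] xaxis [ 0.001 -0.001 -1.   ] jaw yaw in scale -91.02 w 0.05775091913116091 F [-0.2 -0.4  0.3]
shift cm [ 6.42 -1.2   0.25]
t 2.5667 tcp_s [-0.0338  0.0295  0.1823] xaxis [ 0.001 -0.001 -1.   ] jaw yaw in scale -91.02 w 0.057898488231148744 F [1.  0.3 0.1]
shift cm [ 6.43 -1.2   0.25]
[-0.0011  0.0015 -0.0038  0.0014 -0.0022 -0.0006 -0.0014]
```

View pics/z6.png

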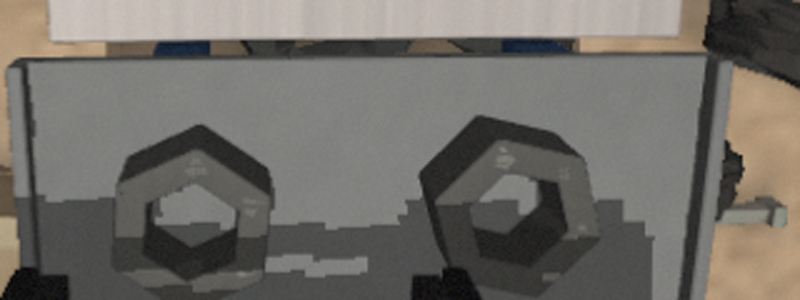

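Run:
```python
from h import *
import json
c=json.load(open('w2.json'))
z=lambda P:[(220+u/2.5-.3,180+v/2.5-.3) for u,v in P]
print(sc(onz(c,z([(192,224),(520,220)]),.112)).round(4).tolist())
print('edge',sc(onz(c,z([(40,58),(700,55)]),.09)).round(4).tolist())
print('lips',sc(onz(c,z([(10,62),(730,62)]),.097)).round(4).tolist())
print('pan',sc(onz(c,z([(52,38),(680,38)]),.084)).round(4).tolist())
cs=r.calibration('scene')
z=lambda P:[(220+u/5-.4,260+v/5-.4) for u,v in P]
print('scene nuts',sc(onz(cs,z([(400,203),(565,298),(250,320),(415,432)]),.112)).round(4).tolist())
print('lip',sc(onz(cs,z([(390,150),(752,360),(35,380)]),.097)).round(4).tolist())
```

```text
[[-0.0338, 0.0396, 0.112], [-0.0342, -0.0322, 0.112]]
edge [[-0.0006, 0.0746, 0.09], [-0.0024, -0.0787, 0.09]]
lips [[-0.0, 0.08, 0.097], [-0.0027, -0.0828, 0.097]]
pan [[0.003, 0.0726, 0.084], [0.0006, -0.0761, 0.084]]
scene nuts [[-0.0357, 0.0399, 0.112], [-0.0348, -0.0327, 0.112], [-0.1077, 0.0344, 0.112], [-0.1086, -0.0393, 0.112]]
lip [[-0.0048, 0.0769, 0.097], [-0.0052, -0.0848, 0.097], [-0.1609, 0.0778, 0.097]]
```

Emit:
{"api": "drive_tool", "payload": {"motion": [[0, -0.5, 0, -0.2], [0.5, -1, 0.1, -0.2], [2, -1.05, 0.1, -0.2], [3.5, -1.05, 0.1, -0.2], [5, -1.05, 0.1, -0.2], [6, -1.05, 0.1, -0.2], [6.4, -1.05, 0.1, -0.2], [6.4, -1.05, 0.1, -0.2], [6.4, -1.05, 0.1, -0.2], [6.4, -1.05, 0.1, -0.2]]}}

```text
time: 3.45
ee_pos: [0.572, 0.1315, 0.1184]
eef_rot: [0.707, -0.022, -0.706, -0.022]
ft_force: [0.1, 1.5, -0.3]
width: 0.058
```

Run:
```python
from h import *
im,c=snap('wrist','w3'); snap('scene','s3')
togo([-.035,.040,.118])
```

```text
t 3.55 tcp_s [-0.0349  0.0418  0.1183] xaxis [ 0.001  0.    -1.   ] jaw yaw in scale -89.9 w 0.058380661119053025 F [-0.5 -0.5  0.3]
shift cm [0.03 0.18 0.01]
```

View pics/w3.png

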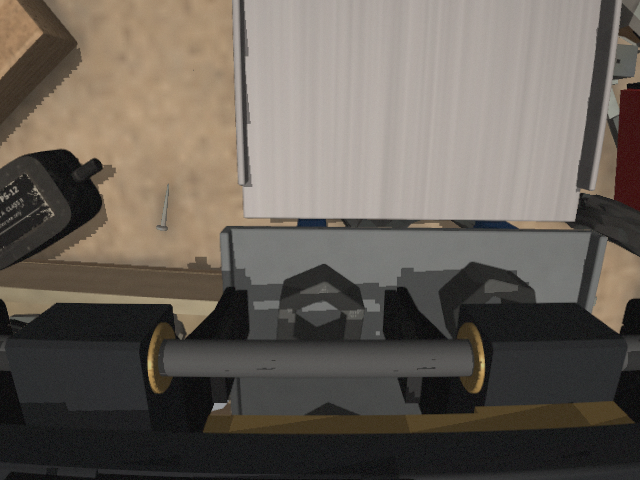

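Emit:
{"api": "drive_tool", "payload": {"motion": [[0, 0.1, 0, 0], [0, 0.1, 0, 0], [0, 0.1, 0, 0], [0, 0.1, 0, 0], [0, 0.1, 0, 0], [0, 0.1, 0, 0], [0, 0.1, 0, 0]], "grip": 255, "force": 20}}

```text
time: 4.13
ee_pos: [0.5715, 0.1303, 0.1176]
eef_rot: [0.707, -0.022, -0.707, -0.022]
ft_force: [-0.2, -0.3, 1.5]
width: 0.0383
```

Run:
```python
from h import *
togo([.075,.035,.118])
```

```text
t 4.1333 tcp_s [-0.0352  0.0405  0.1176] xaxis [ 0. -0. -1.] jaw yaw in scale -89.89 w 0.038316032836347075 F [-0.2 -0.3  1.5]
shift cm [ -0.04   0.58 -11.02]
```

Emit:
{"api": "drive_tool", "payload": {"motion": [[0, 0, 0, 0], [0, 0, 0, 0], [0, 0, 0, 0]]}}

```text
time: 4.38
ee_pos: [0.5715, 0.1303, 0.1176]
eef_rot: [0.707, -0.022, -0.707, -0.022]
ft_force: [-0.3, -0.9, 1.9]
width: 0.0383
```

Run:
```python
from h import *
im,c=snap('wrist','w4'); im2,_=snap('scene','s4')
b=im[200:440,200:440,::-1]; b2=im2[240:360,240:400,::-1]
cv2.imwrite('pics/z7.png',np.hstack([cv2.resize(b,(400,400)),cv2.resize(b2,(400,300)).repeat(1,0).copy() if 0 else cv2.copyMakeBorder(cv2.resize(b2,(400,300)),0,100,0,0,cv2.BORDER_CONSTANT)]))
```

```text
(no output)
```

View pics/z7.png

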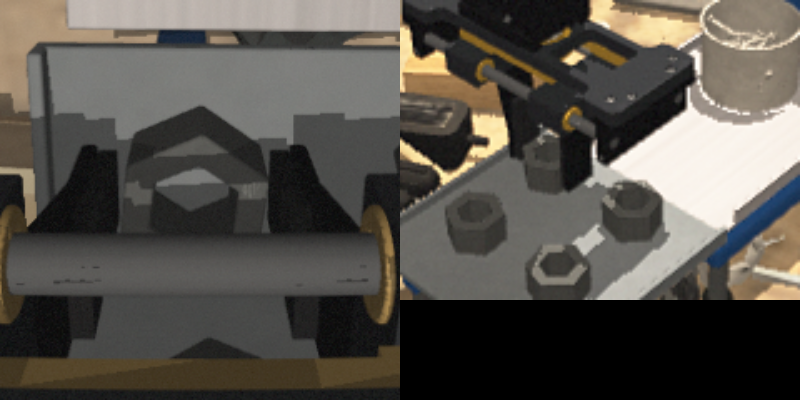

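Emit:
{"api": "drive_tool", "payload": {"motion": [[0, 0, -0.3, 0], [0, 0, -0.8, 0], [0, 0, -1.2, 0], [0, 0, -1.5, 0], [0, 0, -1.5, 0], [0, 0, -1.5, 0]]}}

```text
time: 4.98
ee_pos: [0.5872, 0.1295, 0.1176]
eef_rot: [0.707, -0.022, -0.706, -0.023]
ft_force: [1.7, 0.0, 1.0]
width: 0.0388
```

Run:
```python
from h import *
togo([.075,.035,.118])
im,c=snap('wrist','w5'); im2,_=snap('scene','s5')
b=im[200:440,200:440,::-1]; b2=im2[240:360,240:400,::-1]
cv2.imwrite('pics/z8.png',np.hstack([cv2.resize(b,(400,400)),cv2.copyMakeBorder(cv2.resize(b2,(400,300)),0,100,0,0,cv2.BORDER_CONSTANT)]))
```

```text
t 4.9833 tcp_s [-0.0195  0.0408  0.1176] xaxis [ 0.001  0.    -1.   ] jaw yaw in scale -89.9 w 0.03875475269683739 F [1.7 0.  1. ]
shift cm [-0.03  0.6  -9.45]
```

View pics/z8.png

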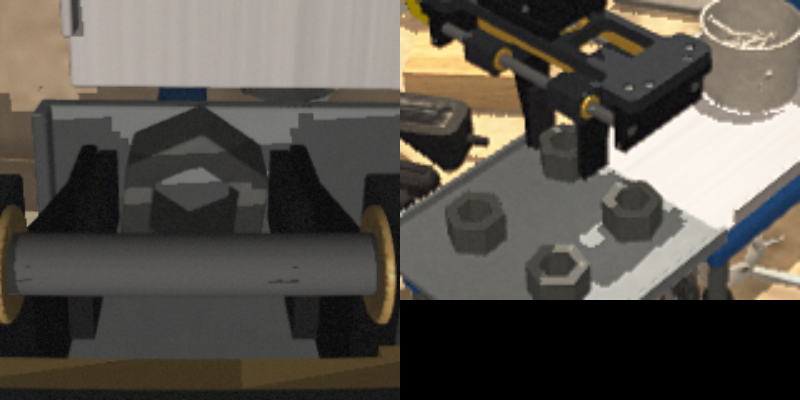

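Emit:
{"api": "drive_tool", "payload": {"motion": [[0, 0.2, -0.5, 0], [0, 0.4, -1.2, 0], [0, 0.6, -2, 0], [0, 0.8, -3, 0], [0, 1, -4, 0], [0, 1.1, -5, 0], [0, 1.1, -6, 0], [0, 1.1, -7, 0], [0, 1.1, -7.6, 0], [0, 1.1, -8, 0], [0, 1.1, -8, 0], [0, 1.1, -8, 0]]}}

```text
time: 6.08
ee_pos: [0.6654, 0.1133, 0.1172]
eef_rot: [-0.707, 0.022, 0.707, 0.022]
ft_force: [-0.7, -0.2, -1.1]
width: 0.0386
```

Run:
```python
from h import *
togo([.06,.03,.112])
im,c=snap('wrist','w6'); im2,_=snap('scene','s6'); im3,_=snap('top','t6'); print(topneedle(im3))
b=im[200:440,200:440,::-1]; b2=im2[120:360,240:480,::-1]
cv2.imwrite('pics/z9.png',np.hstack([cv2.resize(b,(400,400)),cv2.resize(b2,(400,400))]))
```

```text
t 6.0833 tcp_s [0.0596 0.0297 0.1172] xaxis [-0.001 -0.    -1.   ] jaw yaw in scale -89.89 w 0.03860669130551163 F [-0.7 -0.2 -1.1]
shift cm [ 0.52 -0.03 -0.04]
(57, array([-0.461,  0.099]), np.float64(1.406))
```

View pics/z9.png

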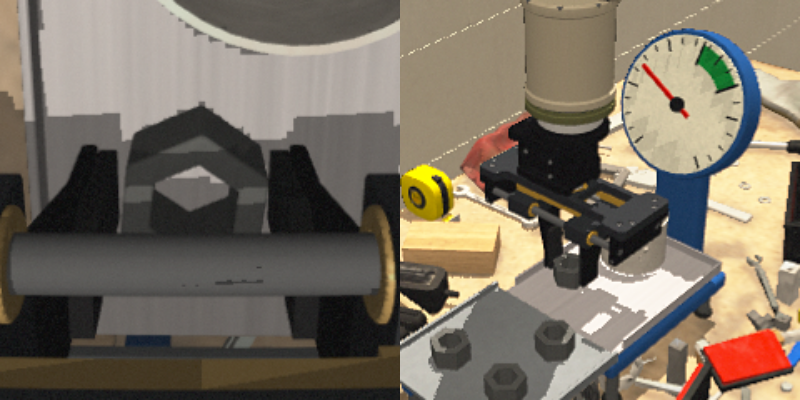

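Emit:
{"api": "drive_tool", "payload": {"motion": [[0.2, 0, 0, 0], [0.4, 0, 0, 0], [0.55, 0, 0, 0], [0.55, 0, 0, 0], [0.55, 0, 0, 0], [0.55, 0, 0, 0]]}}

```text
time: 6.73
ee_pos: [0.6655, 0.1133, 0.112]
eef_rot: [0.707, -0.022, -0.707, -0.022]
ft_force: [0.2, -0.5, -0.6]
width: 0.0386
```

Run:
```python
from h import *
togo([.06,.03,.112])
im3,_=snap('top','t7'); print(topneedle(im3))
```

```text
t 6.7333 tcp_s [0.0597 0.0298 0.112 ] xaxis [ 0. -0. -1.] jaw yaw in scale -89.89 w 0.0386125141086967 F [ 0.2 -0.5 -0.6]
shift cm [ 0.   -0.02 -0.03]
(59, array([-0.411,  0.08 ]), np.float64(1.404))
```

Emit:
{"api": "drive_tool", "payload": {"motion": [[0.1, 0, 0, 0], [0.1, 0, 0, 0], [0.1, 0, 0, 0]]}}

```text
time: 7.03
ee_pos: [0.6656, 0.1133, 0.1111]
eef_rot: [0.707, -0.022, -0.707, -0.022]
ft_force: [-0.8, 0.1, -0.7]
width: 0.0386
```

Emit:
{"api": "drive_tool", "payload": {"motion": [[0, 0, 0, 0], [0, 0, 0, 0], [0, 0, 0, 0], [0, 0, 0, 0], [0, 0, 0, 0], [-0.5, 0, 0, 0], [-1.5, 0, 0, 0], [-3.5, 0, 0, 0], [-6, 0, 2, 0], [-6, 0, 5, 0], [-6, 0, 8, 0], [-6, 0, 8, 0], [-6, 0, 8, 0]], "grip": 118}}

```text
time: 8.12
ee_pos: [0.585, 0.1186, 0.1725]
eef_rot: [0.707, -0.022, -0.706, -0.022]
ft_force: [0.8, -0.5, 0.1]
width: 0.0466
```

Run:
```python
from h import *
togo([-.035,-.0322,.118])
im3,_=snap('top','t8'); print(topneedle(im3)); im2,_=snap('scene','s8')
im,c=snap('wrist','w8');togo([-.035,-.0322,.118])
b2=im2[120:360,240:480,::-1]
cv2.imwrite('pics/z10.png',np.hstack([cv2.resize(im[:,:,::-1],(400,300)),cv2.resize(b2,(400,400))[:300]]))
```

```text
t 8.1167 tcp_s [-0.021   0.0298  0.1725] xaxis [ 0.002 -0.001 -1.   ] jaw yaw in scale -89.83 w 0.04657841570810375 F [ 0.8 -0.5  0.1]
shift cm [5.45 6.19 1.42]
(48, array([-0.239,  0.374]), np.float64(2.09))
t 8.2667 tcp_s [-0.0193  0.0294  0.1717] xaxis [ 0.001  0.    -1.   ] jaw yaw in scale -89.94 w 0.04677853892039772 F [ 0.7  0.2 -0.1]
shift cm [5.37 6.16 1.59]
```

View pics/z10.png

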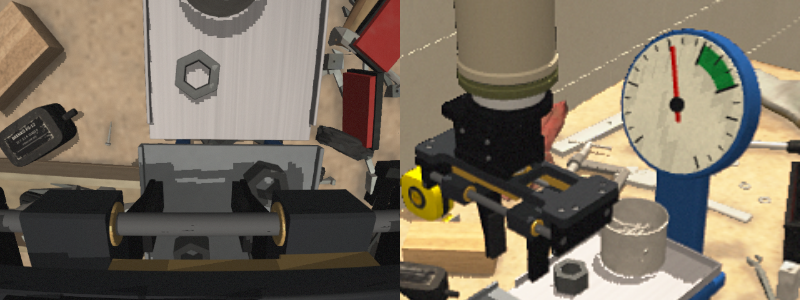

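Run:
```python
from h import *
import json
c=json.load(open('w2.json'))
z=lambda P:[(220+u/2.5-.3,180+v/2.5-.3) for u,v in P]
for P in [[(505,140),(580,158),(600,235),(540,297),(435,205)],[(195,150),(270,205),(118,182),(113,268),(265,272)]]:
  p=sc(onz(c,z(P),.112)); print((p*1000).round(1)[:,:2].tolist())
```

```text
[[-16.0, -27.9], [-20.3, -44.5], [-38.2, -50.4], [-52.7, -37.9], [-30.4, -13.3]]
[[-17.0, 38.4], [-29.7, 22.6], [-23.9, 55.3], [-43.8, 57.4], [-45.4, 23.8]]
```

Emit:
{"api": "drive_tool", "payload": {"motion": [[0, 2, 0.5, -1], [0, 4, 1, -2], [0, 5.5, 1.5, -3], [1, 6.2, 1.5, -3], [2.5, 6.2, 1.5, -3], [4, 6.2, 1.5, -3], [5, 6.2, 1.5, -3], [5.35, 6.2, 1.5, -3], [5.35, 6.2, 1.5, -3], [5.35, 6.2, 1.5, -3], [5.35, 6.2, 1.5, -3], [5.35, 6.2, 1.5, -3]], "grip": 90}}

```text
time: 9.27
ee_pos: [0.5673, 0.0577, 0.1183]
eef_rot: [0.704, 0.07, -0.703, 0.07]
ft_force: [-0.3, 0.4, 1.2]
width: 0.0564
```

Run:
```python
from h import *
im,c=snap('wrist','w9');togo([-.0345,-.0327,.118])
b=im[160:440,160:500,::-1];cv2.imwrite('pics/z11.png',cv2.resize(b,None,fx=2,fy=2))
```

```text
t 9.3167 tcp_s [-0.0347 -0.0322  0.1182] xaxis [ 0.001 -0.    -1.   ] jaw yaw in scale -74.9 w 0.056381248197383355 F [-1.5 -0.8 -0.4]
shift cm [ 0.02  0.05 -0.01]
```

View pics/z11.png

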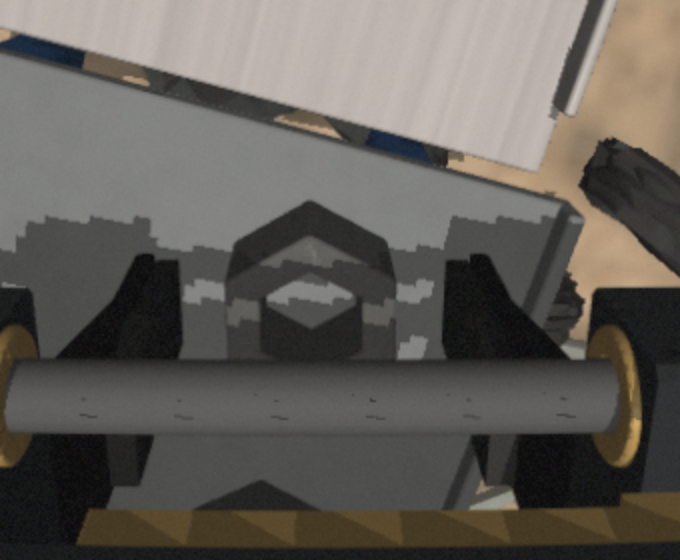

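Nut 2 is centred and squared between the fingers. Close on it.

Emit:
{"api": "drive_tool", "payload": {"motion": [[0, 0, 0, 0], [0, 0, 0, 0], [0, 0, 0, 0], [0, 0, 0, 0], [0, 0, 0, 0], [0, 0, 0, 0], [0, 0, 0, 0]], "grip": 255, "force": 20}}

```text
time: 9.9
ee_pos: [0.5669, 0.0574, 0.1176]
eef_rot: [0.704, 0.07, -0.704, 0.07]
ft_force: [-0.4, -1.2, 2.4]
width: 0.0388
```

Run:
```python
from h import *
togo([.03,-.032,.118])
```

```text
t 9.9 tcp_s [-0.0351 -0.0324  0.1176] xaxis [ 0. -0. -1.] jaw yaw in scale -74.89 w 0.03879087045850465 F [-0.4 -1.2  2.4]
shift cm [-0.03  1.66 -6.29]
```

Emit:
{"api": "drive_tool", "payload": {"motion": [[0, 0.1, -0.4, 0.5], [0, 0.25, -1, 1], [0, 0.5, -2, 1.6], [0, 0.75, -3, 2.2], [0, 1, -4, 2.7], [0, 1.3, -5, 3], [0, 1.6, -6, 3], [0, 1.75, -6.6, 3], [0, 1.75, -6.6, 3], [0, 1.75, -6.6, 3], [0.4, 1.75, -6.6, 3], [0.7, 1.75, -6.6, 3], [0.7, 1.75, -6.6, 3], [0.7, 1.75, -6.6, 3]]}}

```text
time: 11.07
ee_pos: [0.6345, 0.0533, 0.1102]
eef_rot: [-0.707, 0.022, 0.707, 0.022]
ft_force: [-0.8, -0.4, -1.0]
width: 0.0386
```

Run:
```python
from h import *
togo([.033,-.032,.1095])
im3,_=snap('top','t10'); print(topneedle(im3))
im,c=snap('wrist','w10')
b=im[160:440,160:500,::-1];cv2.imwrite('pics/z12.png',cv2.resize(b,None,fx=2,fy=2))
```

```text
t 11.0667 tcp_s [ 0.0327 -0.0322  0.1102] xaxis [-0.001 -0.    -1.   ] jaw yaw in scale -89.88 w 0.038582769001412345 F [-0.8 -0.4 -1. ]
shift cm [ 0.07 -0.02 -0.03]
(55, array([-0.23 ,  0.358]), np.float64(2.102))
```

View pics/z12.png

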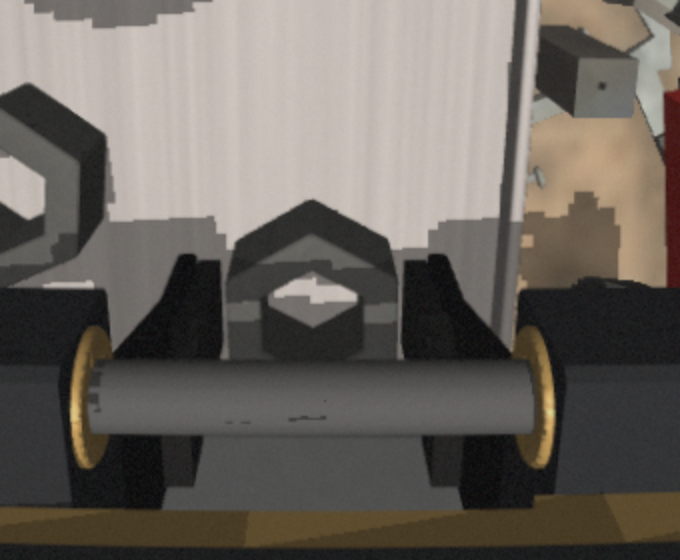

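Emit:
{"api": "drive_tool", "payload": {"motion": [[0, -0.2, 0, 0], [0.1, -0.2, 0, 0], [0.1, -0.2, 0, 0], [0.1, -0.2, 0, 0]]}}

```text
time: 11.5
ee_pos: [0.6351, 0.0554, 0.1095]
eef_rot: [0.707, -0.022, -0.707, -0.022]
ft_force: [-1.0, -0.0, -2.5]
width: 0.0388
```

Emit:
{"api": "drive_tool", "payload": {"motion": [[0, 0, 0, 0], [0, 0, 0, 0], [0, 0, 0, 0], [0, 0, 0, 0], [0, 0, 0, 0], [-0.5, 0, 0, 0], [-1.5, 0, 0, 0], [-3.5, 0, 0, 0], [-6, 0, 0, 0], [-6, 0, 3, 0], [-6, 0, 6, 0], [-6, 0, 8, 0], [-6, 0, 8, 0], [-6, 0, 8, 0]], "grip": 118}}

```text
time: 12.67
ee_pos: [0.5552, 0.0603, 0.1709]
eef_rot: [0.707, -0.023, -0.706, -0.022]
ft_force: [-0.1, -0.4, 0.5]
width: 0.0466
```

Run:
```python
from h import *
for i in range(3):
  im3,_=snap('top','t11'); print(topneedle(im3))
im2,_=snap('scene','s11')
im,c=snap('wrist','w11');togo([-.108,.035,.118])
b2=im2[120:360,240:480,::-1]
cv2.imwrite('pics/z13.png',np.hstack([cv2.resize(im[:,:,::-1],(400,300)),cv2.resize(b2,(400,400))[:300]]))
cv2.imwrite('pics/z14.png',cv2.resize(im3[90:180,330:445,::-1],None,fx=5,fy=5,interpolation=cv2.INTER_CUBIC))
```

```text
(32, array([0.052, 0.423]), np.float64(2.678))
(37, array([0.048, 0.394]), np.float64(2.679))
(36, array([0.047, 0.383]), np.float64(2.683))
t 12.9167 tcp_s [-0.0462 -0.0302  0.1696] xaxis [ 0.  0. -1.] jaw yaw in scale -89.91 w 0.04652315365535478 F [-0.2 -0.1 -0.1]
shift cm [ 5.16 -6.53  6.17]
```

View pics/z13.png

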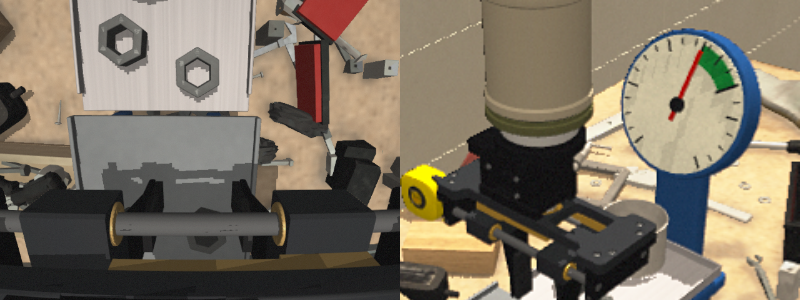

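View pics/z14.png

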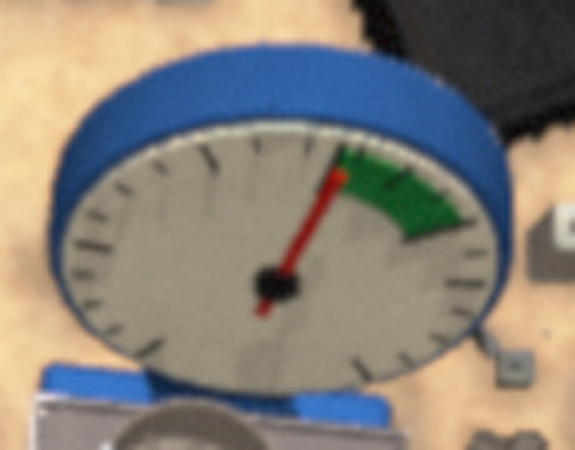

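Run:
```python
from h import *
cs=r.calibration('scene')
b=cv2.imread('pics/s11.png')
b=cv2.imread('pics/scene0.png')[305:350,245:295]; cv2.imwrite('pics/z15.png',cv2.resize(b,None,fx=12,fy=12,interpolation=cv2.INTER_CUBIC))
```

```text
(no output)
```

View pics/z15.png

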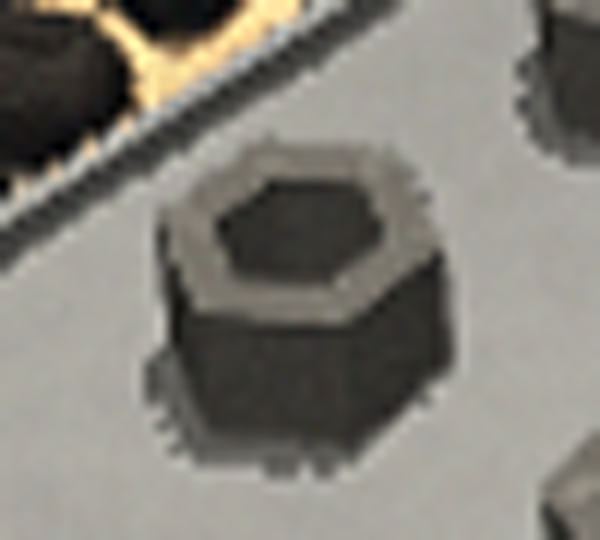

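Run:
```python
from h import *
cs=r.calibration('scene')
z=[(245+u/12-.45,305+v/12-.45) for u,v in [(270,140),(405,155),(443,242),(345,325),(195,315),(162,218)]]
p=sc(onz(cs,z,.112))[:,:2]; m=p.mean(0); d=p-m
print(m,np.degrees(np.arctan2(d[:,1],d[:,0])).round(1),np.hypot(*d.T).round(4))
# opposite-averaged yaw mod 60
a=np.degrees(np.arctan2((p[:3]-p[3:])[:,1],(p[:3]-p[3:])[:,0])); print(a%60)
togo([-.1075,.0347,.118])
```

```text
[-0.10778816  0.03373087] [  61.2    3.3  -54.9 -116.2 -176.1  123.5] [0.0192 0.0191 0.0186 0.0192 0.0201 0.0191]
[2.46943749 3.60911317 4.31132634]
t 12.9167 tcp_s [-0.0462 -0.0302  0.1696] xaxis [ 0.  0. -1.] jaw yaw in scale -89.91 w 0.04652315365535478 F [-0.2 -0.1 -0.1]
shift cm [ 5.16 -6.5   6.12]
```

Emit:
{"api": "drive_tool", "payload": {"motion": [[0, -2, 2, 0], [0, -4, 4, -0.4], [0, -5.5, 5.5, -0.7], [0, -6.4, 6.15, -0.7], [1.5, -6.4, 6.15, -0.7], [3, -6.4, 6.15, -0.7], [4.3, -6.4, 6.15, -0.7], [5.15, -6.4, 6.15, -0.7], [5.15, -6.4, 6.15, -0.7], [5.15, -6.4, 6.15, -0.7], [5.15, -6.4, 6.15, -0.7], [5.15, -6.4, 6.15, -0.7]], "grip": 90}}

```text
time: 13.92
ee_pos: [0.4985, 0.1282, 0.1188]
eef_rot: [0.708, -0.001, -0.707, -0.001]
ft_force: [-0.3, -0.3, 0.3]
width: 0.0564
```

Run:
```python
from h import *
im,c=snap('wrist','w12');togo([-.1078,.034,.118])
b=im[0:440,160:500,::-1];cv2.imwrite('pics/z16.png',cv2.resize(b,None,fx=1.35,fy=1.35))
```

```text
t 13.9667 tcp_s [-0.108   0.0337  0.1187] xaxis [ 0.001  0.    -1.   ] jaw yaw in scale -86.4 w 0.05639530136588567 F [0.7 0.4 0.7]
shift cm [ 0.07 -0.03 -0.02]
```

View pics/z16.png

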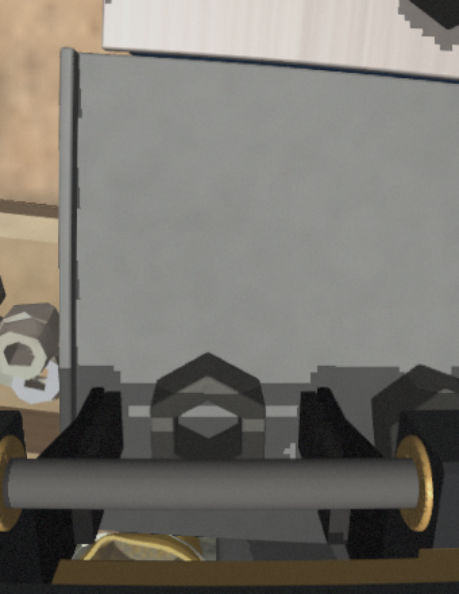

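Emit:
{"api": "drive_tool", "payload": {"motion": [[0, 0, 0, 0], [0, 0, 0, 0], [0, 0, 0, 0], [0, 0, 0, 0], [0, 0, 0, 0], [0, 0, 0, 0], [0, 0, 0, 0]], "grip": 255, "force": 20}}

```text
time: 14.55
ee_pos: [0.4981, 0.1281, 0.1182]
eef_rot: [0.707, -0.001, -0.707, -0.001]
ft_force: [0.0, -0.2, 2.3]
width: 0.0385
```

Emit:
{"api": "drive_tool", "payload": {"motion": [[0, 0, -0.4, 0.2], [0, 0, -1, 0.4], [0, 0, -2, 0.7], [0, 0, -3, 0.7], [0, 0.1, -4, 0.7], [0, 0.2, -5, 0.7], [0, 0.3, -6, 0.7], [0, 0.3, -7, 0.7], [0, 0.3, -7.5, 0.7], [0, 0.3, -7.5, 0.7], [0, 0.3, -7.5, 0.7]]}}

```text
time: 15.47
ee_pos: [0.5744, 0.125, 0.1182]
eef_rot: [0.707, -0.022, -0.706, -0.023]
ft_force: [2.7, -0.2, 2.4]
width: 0.0386
```

Run:
```python
from h import *
togo([.034,.034,.118])
im,c=snap('wrist','w13')
import json; json.dump({k:np.array(v).tolist() for k,v in c.items()},open('w13.json','w'))
b=im[0:440,100:540,::-1];cv2.imwrite('pics/z17.png',cv2.resize(b,None,fx=1.35,fy=1.35))
```

```text
t 15.4667 tcp_s [-0.032   0.0355  0.1182] xaxis [ 0.002  0.001 -1.   ] jaw yaw in scale -89.9 w 0.03861775259287057 F [ 2.7 -0.2  2.4]
shift cm [ 0.03  0.16 -6.6 ]
```

View pics/z17.png

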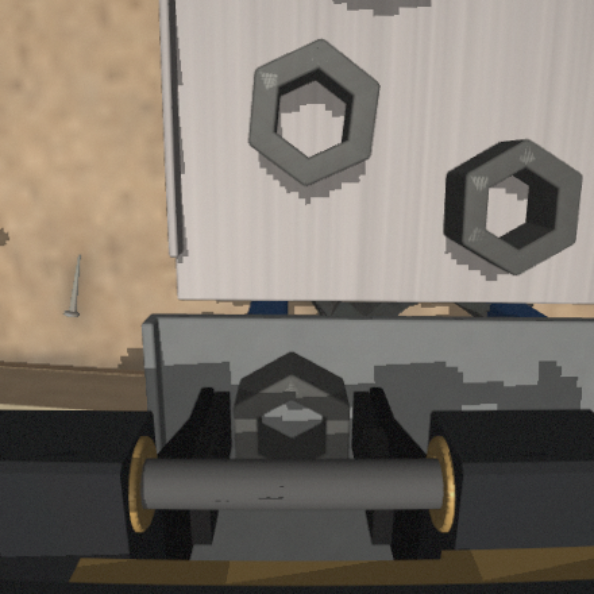

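Run:
```python
from h import *
import json
c=json.load(open('w13.json'))
print(sc(onz(c,[(332.6,83),(486.7,154)],.1013)).round(4).tolist(), sc(onz(c,[(383,8)],.0793)).round(4).tolist())
print(sc(onz(c,[(100+307/1.35,185/1.35)],.1013)).round(4).tolist())
```

```text
[[0.0593, 0.0292, 0.1013], [0.0342, -0.0303, 0.1013]] [[0.0903, 0.0084, 0.0793]]
[[0.0399, 0.0309, 0.1013]]
```

Emit:
{"api": "drive_tool", "payload": {"motion": [[0, 0, -0.5, 0], [0, 0.1, -1.3, 0], [0, 0.2, -2.2, 0], [0, 0.3, -3.2, 0], [0, 0.3, -4.2, 0], [0, 0.3, -5, 0], [0, 0.3, -5.5, 0], [0, 0.3, -5.6, 0], [0, 0.3, -5.6, 0], [0.3, 0.3, -5.6, 0], [0.6, 0.3, -5.6, 0], [0.9, 0.3, -5.6, 0], [0.95, 0.3, -5.8, 0], [0.95, 0.3, -6, 0], [0.95, 0.3, -6.1, 0], [0.95, 0.3, -6.1, 0], [0.95, 0.3, -6.1, 0]]}}

```text
time: 16.93
ee_pos: [0.6338, 0.1182, 0.1087]
eef_rot: [0.707, -0.022, -0.707, -0.022]
ft_force: [-0.4, 0.3, -1.2]
width: 0.0389
```

Run:
```python
from h import *
togo([.029,.032,.1075])
im3,_=snap('top','t14'); print(topneedle(im3))
im,c=snap('wrist','w14')
b=im[0:440,100:540,::-1];cv2.imwrite('pics/z18.png',cv2.resize(b,None,fx=1.35,fy=1.35))
```

```text
t 16.9333 tcp_s [0.0278 0.0325 0.1087] xaxis [ 0.  0. -1.] jaw yaw in scale -89.89 w 0.038901905587109216 F [-0.4  0.3 -1.2]
shift cm [ 0.12  0.05 -0.12]
(49, array([0.055, 0.438]), np.float64(2.7))
```

View pics/z18.png

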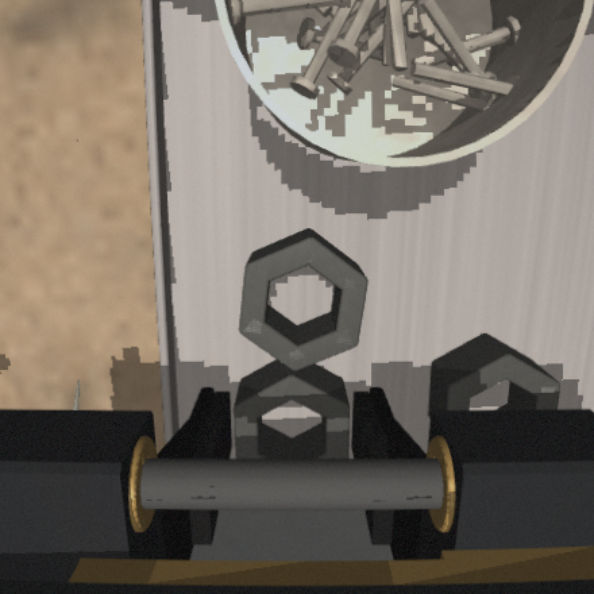

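Emit:
{"api": "drive_tool", "payload": {"motion": [[0.1, 0, 0, 0], [0.1, 0, 0, 0], [0.1, 0, 0, 0]]}}

```text
time: 17.28
ee_pos: [0.6336, 0.1181, 0.1075]
eef_rot: [-0.707, 0.022, 0.707, 0.022]
ft_force: [0.7, 0.2, -1.5]
width: 0.0385
```

Emit:
{"api": "drive_tool", "payload": {"motion": [[0, 0, 0, 0], [0, 0, 0, 0], [0, 0, 0, 0], [0, 0, 0, 0], [0, 0, 0, 0], [-0.5, 0, 0, 0], [-1.5, 0, 0, 0], [-3.5, 0, 0, 0], [-7, 0, 0, 0], [-8, 0, 3, 0], [-8, 0, 6, 0], [-8, 0, 9, 0], [-8, 0, 9, 0], [-8, 0, 9, 0], [-8, 0, 9, 0], [-8, 0, 9, 0], [-8, 0, 9, 0], [-8, 0, 9, 0]], "grip": 120}}

```text
time: 18.78
ee_pos: [0.5443, 0.1238, 0.1874]
eef_rot: [-0.707, 0.022, 0.707, 0.023]
ft_force: [0.5, 0.2, 0.5]
width: 0.0459
```

Run:
```python
from h import *
for i in range(3):
  im3,_=snap('top','t15'); print(topneedle(im3))
im2,_=snap('scene','s15')
im,c=snap('wrist','w15');togo([.029,.032,.1075])
import json; json.dump({k:np.array(v).tolist() for k,v in c.items()},open('w15.json','w'))
b2=im2[120:360,240:480,::-1]
cv2.imwrite('pics/z19.png',np.hstack([im[0:400,100:500,::-1],cv2.resize(b2,(400,400))]))
cv2.imwrite('pics/z20.png',cv2.resize(im3[90:180,330:445,::-1],None,fx=5,fy=5,interpolation=cv2.INTER_CUBIC))
```

```text
(64, array([0.31, 0.25]), np.float64(3.337))
(65, array([0.299, 0.237]), np.float64(3.328))
(66, array([0.303, 0.242]), np.float64(3.328))
t 19.0333 tcp_s [-0.0624  0.0324  0.1874] xaxis [-0.  0. -1.] jaw yaw in scale -89.89 w 0.046481658889468744 F [-0.9  0.5 -0.2]
shift cm [ 7.99  0.05 -9.14]
```

View pics/z19.png

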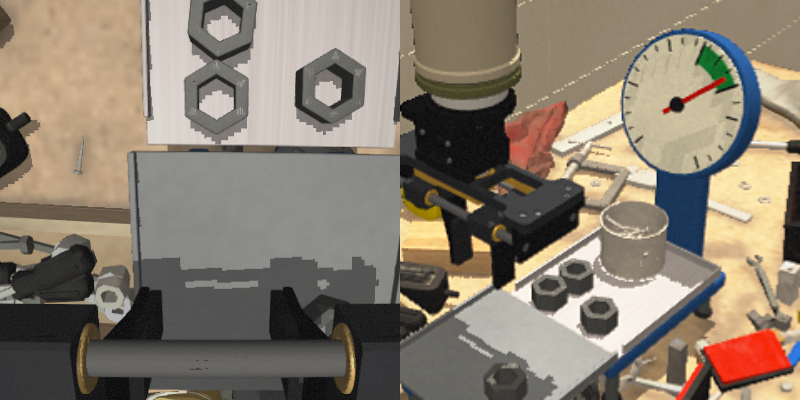

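View pics/z20.png

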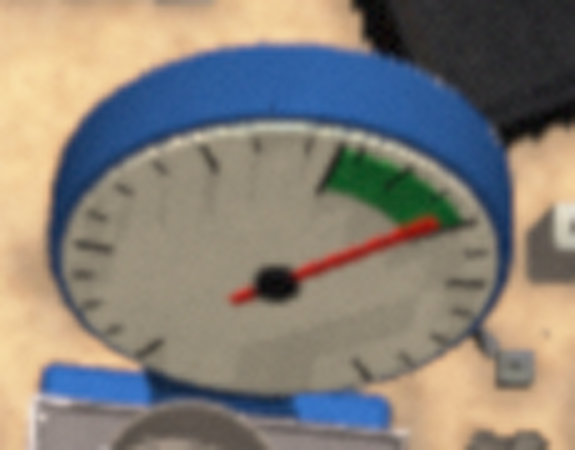

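Run:
```python
from h import *
im=cv2.imread('pics/s15.png'); b=im[120:260,340:480]; cv2.imwrite('pics/z21.png',cv2.resize(b,None,fx=4,fy=4,interpolation=cv2.INTER_CUBIC))
t={0:(163,343),1.0:(149,196),2.0:(244,93),2.65:(331,105),3.5:(410,206),4.0:(409,289),5.0:(315,403)}
a=np.array(list(t)); s=np.array(list(t.values()),float)/4+[340-.4,120-.4]; th=np.radians(210)+a
H,_=cv2.findHomography(s,np.c_[np.sin(th),np.cos(th)])
q=cv2.perspectiveTransform(s.reshape(-1,1,2),H).reshape(-1,2); print('resid',(np.angle(np.exp(1j*(np.arctan2(q[:,0],q[:,1])-th)))).round(3))
for f in ['scene0','s8','s11','s15']:
    A=cv2.imread(f'pics/{f}.png')[:,:,::-1].astype(int)
    m=(A[...,0]>130)&(A[...,1]<80)&(A[...,2]<80); m[:140]=0;m[225:]=0;m[:,:370]=0;m[:,450:]=0
    v,u=np.nonzero(m); Q=cv2.perspectiveTransform(np.c_[u,v].astype(float).reshape(-1,1,2),H).reshape(-1,2)
    mu=Q.mean(0); d=np.linalg.svd(Q-mu)[2][0]; d=d if d@mu>0 else -d
    print(f,len(v),((np.arctan2(d[0],d[1])-np.radians(210))%(2*np.pi)).round(3))
import json; c=json.load(open('w15.json')); zt=.089-.00361*3.33+.022
# wrist nut centres at crop offset 100
print(sc(onz(c,[(316,99),(430,88),(322,22)],zt)).round(4).tolist())
tt=r.calibration('top');
```

```text
resid [-0.002  0.002  0.001 -0.003  0.002 -0.001  0.001]
scene0 82 1.415
s8 79 2.101
s11 91 2.68
s15 89 3.334
[[0.0266, 0.0321, 0.099], [0.0329, -0.0284, 0.099], [0.0648, 0.0291, 0.099]]
```

View pics/z21.png

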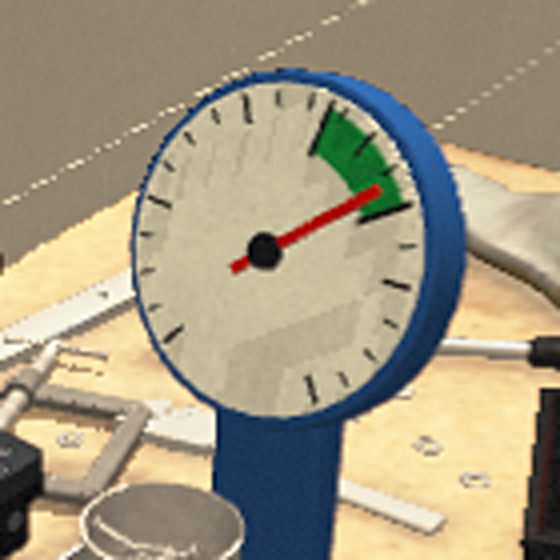

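Both cameras agree: the needle is still at 3.33 rad, well inside green. All three nuts lie flat, with their centres at x of 26 mm or more. Nut 4 lies flat on the deck and the gripper is clear, so I'm handing in.

```bash
python3 -c "
from bench import r
print(r.close_job())"
```

```text
the job is handed in; nothing more can be done
None
```

I slid three nuts onto the pan, one at a time: both front-row nuts and the left back-row nut. Each was gripped lightly, dragged across the gap at deck height, lowered to the pan and released. The job was handed in at about 19 s.

- **Needle:** it read 1.41 rad at the start, then 2.09, 2.68 and 3.33 after each nut. My last check at 3.33 used two cameras that agreed to 0.01 rad, and the needle was still. After two nuts it was only just inside green, so I added the third for margin.
- **Nuts on the pan:** all lie flat, with centres at about x = 27, 33 and 65 mm. Placing the third nut pushed the first about 6 mm further along the pan, as planned.
- **Everything else:** the fourth nut lies flat on the deck. The arm never touched the tin, the adapter or the pine block, and it was clear of everything at hand-in. I didn't re-measure the positions of those three.
- **Disagreements:**
  - The scale's position differed by about 2 mm between cameras.
  - One early wrist measurement was about 6 mm off because the arm was still settling, so I took it again.
  - The gripper read about 38.5 mm across the nuts' 34 mm flats. I never explained that, but the grip held.

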